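# Set the flip tags over the vial bins

### The job

Vials have been used up and topped up since the flip tags behind the four bins were last set. With a fingertip, gently push over the tags that are wrong, so that every full bin (a vial in all four places) shows the solid disc of its tag (tag lying back, away from you) and every bin with an empty place shows the open ring (tag lying toward you). Leave the tags that are already right as they are, pinch or lift nothing, and do not disturb the vials, the blue rack or the loose tube.

Things in the scene. Friction and masses are not known exactly. Their poses are not given: they have to be found in the camera images.
- rack: grey steel tray 172 x 392 x 14 mm, fixed to the bench; along its far side a grey upright board (top 85 mm above the bench) carries a 6 mm rod, axis 105 mm up, in clips 15 mm thick between the tags. Origin on the bench; x points from the bins to the board (away from the robot), y left along the row, z up. Bins at x = -50, y = +-45 and +-135 mm, in any order, each with its tag behind it
- bin_a: grey open bin 66 x 72 x 40 mm, fixed on the rack, four vial places (two by two); holds a vial in each of its four places: FULL. Origin: centre of its underside, 4 mm above the bench; axes as the rack's. The middle of its tag's hinge axis is at x = +95, y = 0, z = +101 mm from here; the axis runs along y
- tag_a (a joint): hinge of the flip tag behind bin_a: 0 upright, + leaning away from the robot, - toward it. Rests on a stop at +0.70 (solid disc up: full) or -1.05 (open ring up: not full). All tags alike: aluminium plate 60 mm wide, 2.4 thick, 35 g; free edge a smooth slippery plastic bead 7 mm thick centred 60 mm from the hinge axis, open air beneath
- bin_b: grey open bin 66 x 72 x 40 mm, fixed on the rack, four vial places (two by two); holds a vial in each of its four places: FULL. Origin: centre of its underside, 4 mm above the bench; axes as the rack's. The middle of its tag's hinge axis is at x = +95, y = 0, z = +101 mm from here; the axis runs along y
- tag_b (a joint): hinge of the flip tag behind bin_b: 0 upright, + leaning away from the robot, - toward it. Rests on a stop at +0.70 (solid disc up: full) or -1.05 (open ring up: not full). All tags fall by their weight onto the stop on their side once about 0.15 past upright, and stay there
- bin_c: grey open bin 66 x 72 x 40 mm, fixed on the rack, four vial places (two by two); holds three vials and one empty place: NOT full. Origin: centre of its underside, 4 mm above the bench; axes as the rack's. The middle of its tag's hinge axis is at x = +95, y = 0, z = +101 mm from here; the axis runs along y
- tag_c (a joint): hinge of the flip tag behind bin_c: 0 upright, + leaning away from the robot, - toward it. Rests on a stop at +0.70 (solid disc up: full) or -1.05 (open ring up: not full). Very little force turns it: push from outside at the free edge, level or along its arc, on past upright, and let it fall (do not press it onto the far stop). Stops and clips reach 11 mm above the hinge axis
- bin_d: grey open bin 66 x 72 x 40 mm, fixed on the rack, four vial places (two by two); holds one vial and three empty places: NOT full. Origin: centre of its underside, 4 mm above the bench; axes as the rack's. The middle of its tag's hinge axis is at x = +95, y = 0, z = +101 mm from here; the axis runs along y
- tag_d (a joint): hinge of the flip tag behind bin_d: 0 upright, + leaning away from the robot, - toward it. Rests on a stop at +0.70 (solid disc up: full) or -1.05 (open ring up: not full). Neighbouring tags are 90 mm apart, centre to centre (30 mm between them)
- vial_a1: white screw-cap vial 25 mm in diameter, 61 mm tall, standing loose in bin_a, its cap 68 mm above the bench. Origin: centre of its underside
- vial_a2: white screw-cap vial 25 mm in diameter, 61 mm tall, standing loose in bin_a, its cap 68 mm above the bench. Origin: centre of its underside
- vial_a3: white screw-cap vial 25 mm in diameter, 61 mm tall, standing loose in bin_a, its cap 68 mm above the bench. Origin: centre of its underside
- vial_a4: white screw-cap vial 25 mm in diameter, 61 mm tall, standing loose in bin_a, its cap 68 mm above the bench. Origin: centre of its underside
- vial_b1: white screw-cap vial 25 mm in diameter, 61 mm tall, standing loose in bin_b, its cap 68 mm above the bench. Origin: centre of its underside
- vial_b2: white screw-cap vial 25 mm in diameter, 61 mm tall, standing loose in bin_b, its cap 68 mm above the bench. Origin: centre of its underside
- vial_b3: white screw-cap vial 25 mm in diameter, 61 mm tall, standing loose in bin_b, its cap 68 mm above the bench. Origin: centre of its underside
- vial_b4: white screw-cap vial 25 mm in diameter, 61 mm tall, standing loose in bin_b, its cap 68 mm above the bench. Origin: centre of its underside
- vial_c1: white screw-cap vial 25 mm in diameter, 61 mm tall, standing loose in bin_c, its cap 68 mm above the bench. Origin: centre of its underside
- vial_c2: white screw-cap vial 25 mm in diameter, 61 mm tall, standing loose in bin_c, its cap 68 mm above the bench. Origin: centre of its underside
- vial_c3: white screw-cap vial 25 mm in diameter, 61 mm tall, standing loose in bin_c, its cap 68 mm above the bench. Origin: centre of its underside
- vial_d1: white screw-cap vial 25 mm in diameter, 61 mm tall, standing loose in bin_d, its cap 68 mm above the bench. Origin: centre of its underside
- blue_rack: loose blue micro-tube rack 150 x 106 x 42 mm on the bench to the right of the work; not to be moved
- tube: loose capped 15 ml tube, 112 mm long, 21 mm thick, lying on the bench to the left of the rack; not to be moved

How it is judged (in metres and radians):
At the end, for the whole second after the job is handed in: The tags of the two full bins (bin_a, bin_b) lie back on their stop with the disc up (joint above 0.6) and those of the two bins with empty places (bin_c, bin_d) lie toward the robot on their stop with the ring up (joint below -0.95), all at rest (slower than 0.1 rad/s) (value of joint each of tag_a, tag_b above 0.6 rad and value of joint each of tag_c, tag_d below -0.95 rad and velocity of joint tag_a between -0.1 and 0.1 rad/s and velocity of joint tag_b between -0.1 and 0.1 rad/s and velocity of joint tag_c between -0.1 and 0.1 rad/s and velocity of joint tag_d between -0.1 and 0.1 rad/s); the robot touches nothing.
It fails at once if a tag that was already right is swung upright or over (value of joint tag_b below 0.1 rad or value of joint tag_d above -0.1 rad).
It fails at once if a tag (or its bin) is pinched or pressed hard (over 25 N) (contact force between the fingers and bin_a above 25 N or contact force between the fingers and bin_b above 25 N or contact force between the fingers and bin_c above 25 N or contact force between the fingers and bin_d above 25 N).
It fails at once if a vial is lifted out, knocked over or moved more than 15 mm (distance of any of vial_a1, vial_a2, vial_a3, vial_a4, vial_b1, vial_b2, vial_b3, vial_b4, vial_c1, vial_c2, vial_c3, vial_d1 from where it was at the start of the episode above 0.015 m).
It fails at once if the blue rack or the loose tube is lifted or moved more than 20 mm (distance of any of blue_rack, tube from where it was at the start of the episode above 0.02 m).
It also fails if it takes over 48 s, if anything falls off the work surface, if the arm or the gripper's body presses on something with over 40 N, if the wrist force passes 120 N, or if a joint passes its speed limit or range.

### The arm

A 7-joint arm with a two-finger parallel gripper is mounted at the origin on a cart in front of the work surface, level with it; the furniture and walls round the work are solid. World frame = base frame: x ahead of the robot, y to its left, z up, the work surface at z = 0. Lengths are in mm, angles in rad, forces in N, time in s.
With the tool pointing down it reaches from about 400 to 925 mm from the base axis. Payload 4.1 kg.
Tool frame: the origin (TCP) lies midway between the tips of the shut fingers; the grasp point (between the pads) lies bot.grasp_offset behind it (bot.grasp_offset is the distance from the TCP to the grasp point, in mm); z points along the fingers, y is the direction in which the jaws open and shut (so a half turn about z gives the same grasp; the last joint's range is limited). The gripper opens to 85 mm and grips with 20 to 120 N. Pads are 22 mm wide; open, the fingers measure 114 mm over their backs; the gripper's body (76 mm by 85 mm) begins 54 mm behind the grasp point. The pads swing forward as they close: fully open they stand 13 mm farther back than shut.
Start: joints at [-1.341, 0.398, 0.045, 1.537, -0.019, 1.207, -0.051], TCP at [209.87, 615.222, 231.347] pointing down, gripper open.
Joint ranges: [-2.82, 2.82], [-0.49, 2.23], [-1.37, 1.46], [0, 2.46], [-1.36, 4.5], [0.23, 2], [-2.94, 2.94]. Speed limits (rad/s): [2.57, 2.57, 3.14, 3.14, 3.14, 3.14, 3.14].

### API

Orientations are given as a unit quaternion [x, y, z, w].
In Python, from plant import bot gives the robot as it stands.
- The arm moves only by the tool jog_arm, never from a script. Its argument "moves" is a list of rows, each an object with "jaw": the opening, from 0 (shut) to 1 (fully open); "offset": the shift along the tool's x, y, z in units of 60 mm (1.0 is 60 mm), a list of three; "turn": the turn about the tool's z in degrees. In form: [{"jaw": jaw, "offset": [dx, dy, dz], "turn": turn}, ...]. A call has 1 to 20 rows; each row is the pose to reach, as a shift and turn from the pose commanded when the call began, along the tool's axes at that moment; what a row does not reach only later rows make up. A row lasts 1/8 s, in which the tool goes at most 62.5 mm and 10.7 degrees, less where a joint would pass 70% of its speed; a pose out of reach is approached as far as the arm can. A call with a gripper value outside its range is refused whole. The fingers move at their own pace and stop on an object; "grip_force" is the grip in N (left out, the last holds). Time passes only in rows, so rows that repeat a pose let the fingers close. It gives the time, the measured TCP pose, the force and the opening at its end, in the units of the state.
- bot.get_obs(): the state, without advancing time (a new reading comes with each control period).
- bot.read_camera(name): name is "scene" or "side" or "wrist"; returns a dict with "img" (480x640x3 uint8, red, green, blue), "z_map" (480x640 float32, mm along the optical axis (not along the pixel's ray), 0 where there is no reading), "intrinsics" (3x3 intrinsics, pixels), "rvec" (rotation vector, rad) and "tvec" (3), from world to camera coordinates, as OpenCV has them. Camera axes: x right, y down, z forward; pixel columns grow to the right and rows downward; lengths in mm; the calibration is good to about 2 mm. A picture is of the moment at which its call begins.
- bot.job_done(): hands the job in, once; it reports no verdict.
The state is a dict: "time_s": time; "joints": joint angles; "qvel": joint speeds; "joint_efforts": joint torques, N m; "tool_pos": TCP position; "tool_rot": TCP orientation; "wrist_force": force on the tool from outside, world axes, zero at the start; "wrist_torque": the same for the moment, N m; "finger_gap": opening from 0.0 (shut) to 1.0 (fully open).
Only numpy, scipy, OpenCV 4.12 (cv2) and the standard library are available. Lean on these libraries where they do the work, as an engineer would, in place of code of your own. Each camera call takes 0.05 s, during which the arm holds its last target.

## Working session

There is one attempt and no reset: what is moved stays moved. The work goes in short steps, Python scripts to look and compute and a tool call to move; the robot and the scene stay as the last step left them, time stands still between calls to the robot, and variables do not carry over. Pictures are saved under pics/ and viewed, and the job is handed in when it is done.

Besides the shell and the picture viewer there is one more tool, called after "Emit:" by a JSON object that holds its "method" and its "body". jog_arm: Moves the arm, as the interface text tells. Its arguments: {"type":"object","properties":{"moves":{"type":"array"},"grip_force":{"type":"number"}},"required":["moves"]}

```bash
ls; mkdir -p pics; python3 - <<'E'
from plant import bot
import cv2,numpy as np
o=bot.get_obs();print(o['time_s'],o['tool_pos'],o['tool_rot'],o['finger_gap'],bot.grasp_offset)
for n in ['scene','side']:
    c=bot.read_camera(n);cv2.imwrite(f'pics/{n}0.png',c['img'][:,:,::-1]);np.savez(f'{n}0.npz',**c)
    R,_=cv2.Rodrigues(np.array(c['rvec']));print(n,(-R.T@np.array(c['tvec']).ravel()).round(),R[2].round(2))
E
```

```text
pics
0.0 [209.64768013 614.59591064 230.25950503] [ 1.63589150e-01  9.86528077e-01 -9.66955896e-04 -9.45000306e-05] 1.0004494967396722 18.700000000000003
scene [-208.  554.  867.] [ 0.59 -0.49 -0.64]
side [  50.  853. 1033.] [ 0.32 -0.64 -0.69]
```

View pics/scene0.png

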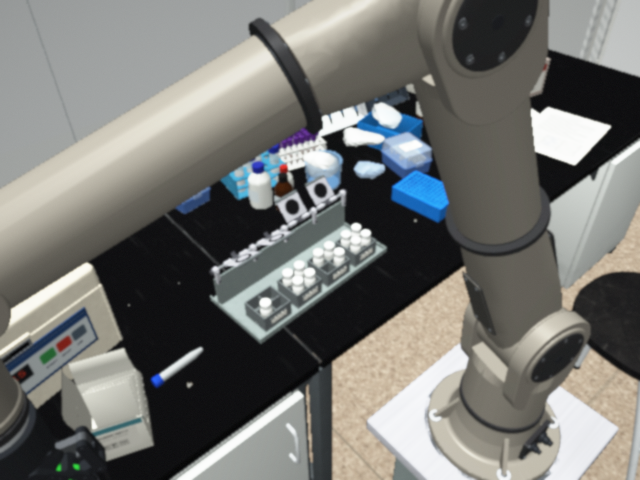

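View pics/side0.png

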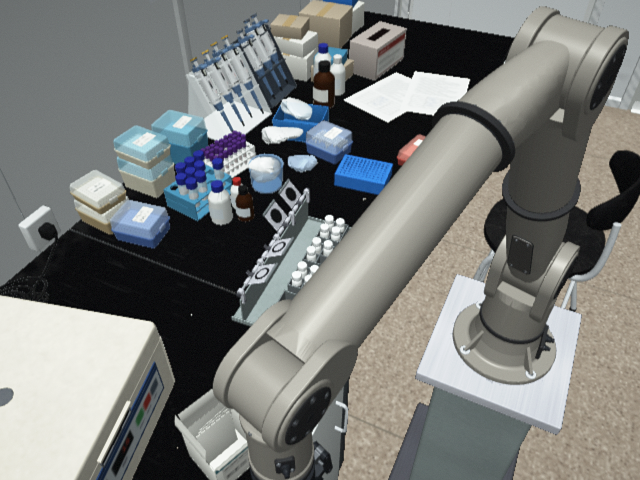

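```bash
python3 - <<'E'
import cv2,numpy as np
a=cv2.imread('pics/scene0.png')[165:345,200:400];cv2.imwrite('pics/scene0z.png',cv2.resize(a,None,fx=3.3,fy=3.3,interpolation=3))
a=cv2.imread('pics/side0.png')[170:330,220:370];cv2.imwrite('pics/side0z.png',cv2.resize(a,None,fx=3.7,fy=3.7,interpolation=3))
E
```

```text
(no output)
```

View pics/scene0z.png

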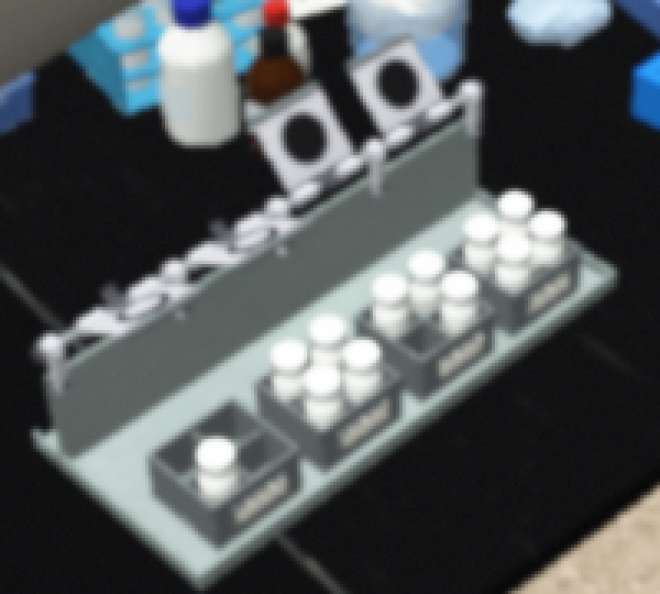

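View pics/side0z.png

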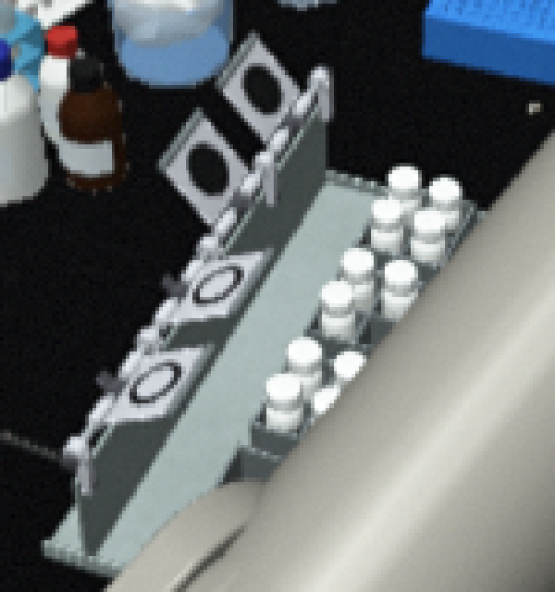

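```bash
cat > h.py <<'E'
import cv2,numpy as np
def load(n): return dict(np.load(n,allow_pickle=True))
def cam(c):
    R,_=cv2.Rodrigues(np.array(c['rvec'],float).ravel());return R,np.array(c['tvec'],float).ravel(),np.array(c['intrinsics'],float)
def cloud(c):
    R,t,K=cam(c);v,u=np.mgrid[:480,:640];z=c['z_map'].astype(float)
    P=np.stack([(u-K[0,2])/K[0,0]*z,(v-K[1,2])/K[1,1]*z,z],-1)
    return np.where(z[...,None]>0,(P-t)@R,np.nan)
def ray(c,u,v,h):
    R,t,K=cam(c);d=R.T@np.linalg.inv(K)@np.array([u,v,1.]);o=-R.T@t
    return o+d*(h-o[2])/d[2]
def proj(c,P):
    R,t,K=cam(c);q=(R@np.atleast_2d(P).T).T+t;q=(K@q.T).T;return q[:,:2]/q[:,2:]
E
python3 - <<'E'
from h import *
for n in ['scene0','side0']:
    c=load(n+'.npz');W=cloud(c);im=c['img'].astype(int)
    for uv in ([(263,312),(385,248),(212,297)] if n=='scene0' else [(235,318)]): print(n,uv,W[uv[1],uv[0]].round(1),ray(c,*uv,14).round(1))
    m=((im.min(-1)>150)&(abs(W[...,2]-62)<10)).astype(np.uint8)
    roi=np.zeros_like(m);
    if n=='scene0': roi[215:320,240:390]=1
    else: roi[200:300,285:350]=1
    k,l,s,ce=cv2.connectedComponentsWithStats(m*roi)
    for i in range(1,k):
        if s[i,4]>8:
            p=W[l==i];print(s[i],ce[i].round(1),np.nanmedian(p,0).round(1),np.nanmax(p[:,2]).round(1), ray(c,*ce[i],62).round(1))
E
```

```text
scene0 (263, 312) [435.2 170.3  46.9] [461.  154.9  14. ]
scene0 (385, 248) [ 434.1 -184.1   11.7] [ 432.3 -182.1   14. ]
scene0 (212, 297) [571.9 211.4  11.4] [569.5 212.4  14. ]
[341 224  29  24 359] [355.1 235.3] [ 470.3 -116.2   64.2] 71.1 [ 473.1 -121.3   62. ]
[324 242  20  17 186] [333.5 250. ] [469.4 -49.2  64.3] 70.6 [468.2 -50.1  62. ]
[313 249  10  11  97] [317.6 254. ] [480.5 -14.1  64.5] 69.2 [481.7 -14.8  62. ]
[294 261  21  19 206] [303.8 270.3] [456.7  42.3  64.7] 70.5 [461.7  41.2  62. ]
[282 269  21  19 216] [292.  278.1] [456.   75.7  64.7] 69.4 [459.8  74.9  62. ]
[259 298  12  13 119] [264.8 304.2] [435.9 163.2  65. ] 69.5 [437.8 162.3  62. ]
side0 (235, 318) [568.8 212.2  10.6] [567.1 214.4  14. ]
[320 215  13  20 143] [326.1 223.9] [ 490.3 -113.4   65.8] 71.7 [ 491.4 -121.    62. ]
[331 218  14  19 137] [337.4 226.9] [ 459.3 -115.4   65.7] 71.9 [ 460.4 -123.2   62. ]
[307 237  14  21 148] [313.3 246.3] [484.4 -26.2  66.2] 71.7 [485.4 -32.4  62. ]
[324 240   9  12  76] [327.6 244.5] [454.4 -48.9  66.6] 71.9 [455.9 -53.5  62. ]
[292 261  15  22 166] [298.8 271.1] [478.3  64.7  66.3] 71.7 [479.8  58.3  62. ]
[310 265   9   9  50] [313.2 268.4] [450.9  40.4  67.3] 71.8 [452.8  35.6  62. ]
[304 275   8   8  34] [306.7 277.6] [451.1  73.4  67.7] 71.2 [453.6  68.6  62. ]
```

```bash
python3 - <<'E'
from h import *
c=load('scene0.npz');s=load('side0.npz')
z=lambda x,y:(200+x/3.3,165+y/3.3); zs=lambda x,y:(220+x/3.7,170+y/3.7)
for nm,p in dict(FL=z(36,436),NL=z(200,580),NR=z(617,268)).items(): print('scene',nm,ray(c,*p,14).round(1))
for nm,p in dict(FL=zs(44,546),FR=zs(331,172)).items(): print('side',nm,ray(s,*p,14).round(1))
for n,d in(('scene',c),('side',s)):
    W=cloud(d);
    m=(W[...,2]>25)&(W[...,2]<78)&(W[...,0]>500)&(W[...,0]<575)&(abs(W[...,1]-15)<185)
    p=W[m]
    (vx,vy,x0,y0)=cv2.fitLine(p[:,:2].astype(np.float32),cv2.DIST_HUBER,0,.01,.01).ravel()
    print(n,len(p),'yaw of y axis',np.arctan2(-vx*np.sign(vy),abs(vy)),x0,y0, 'x at y=0',x0-vx/vy*y0)
    r=(p[:,0]-x0)*vy*np.sign(vy)-(p[:,1]-y0)*vx*np.sign(vy);print(np.percentile(r,[2,25,50,75,98]).round(1), np.nanpercentile(p[:,1],[0.5,99.5]))
E
```

```text
scene FL [570.8 214.4  14. ]
scene NL [402.3 203.5  14. ]
scene NR [ 433.7 -190.2   14. ]
side FL [574.2 216.4  14. ]
side FR [ 567.6 -177.1   14. ]
scene 2182 yaw of y axis 0.06787976 558.6914 29.412352 x at y=0 560.691
[-8.5 -1.  -0.   1.   2.9] [-167.12365798  198.28706388]
side 673 yaw of y axis 0.06763728 559.52905 24.432941 x at y=0 561.18414
[-63.4  -0.7  -0.    0.7   2. ] [-168.04234296  199.51727999]
```

```bash
python3 - <<'E'
from h import *
yaw=.068;ex=np.array([np.cos(yaw),np.sin(yaw)]);ey=np.array([-np.sin(yaw),np.cos(yaw)])
for n in('scene','side'):
    d=load(n+'0.npz');W=cloud(d)
    x=W[...,:2]@ex;y=W[...,:2]@ey;z=W[...,2]
    C=np.array([515,12.]) ;x=x-C@ex;y=y-C@ey
    for h in range(98,160,4):
        m=(z>h)&(z<h+4)&(abs(y)<190)&(x>-60)&(x<120)
        for lo,hi in((-200,-100),(-90,0),(0,90),(90,200)):
            k=m&(y>lo)&(y<hi)
            if k.sum()>5: print(n,h,(lo,hi),k.sum(),'x',np.percentile(x[k],[5,50,95]).round(1),'y',np.percentile(y[k],[2,98]).round(1))
E
```

```text
scene 98 (-200, -100) 14 x [37.7 43.4 48.6] y [-182.7 -101.2]
scene 98 (-90, 0) 14 x [36.9 42.6 47.4] y [-86.5 -16.9]
scene 98 (0, 90) 9 x [38.6 45.9 55. ] y [ 1.5 79.2]
scene 98 (90, 200) 11 x [38.3 43.5 47. ] y [ 93.4 188.9]
scene 102 (-200, -100) 47 x [38.7 44.2 51.2] y [-186.5 -102.6]
scene 102 (-90, 0) 61 x [38.3 42.8 51.8] y [-88.2  -7.8]
scene 102 (0, 90) 39 x [40.4 44.5 51.5] y [ 3.4 88.1]
scene 102 (90, 200) 43 x [37.9 44.3 51.1] y [ 91.1 188.7]
scene 106 (-200, -100) 90 x [37.  44.6 54. ] y [-188.6 -104.6]
scene 106 (-90, 0) 84 x [39.2 45.3 53.5] y [-88.3  -1.1]
scene 106 (0, 90) 83 x [39.  44.8 51.3] y [ 2.1 86.5]
scene 106 (90, 200) 111 x [37.9 44.3 52. ] y [ 92.3 186.2]
scene 110 (-200, -100) 54 x [44.1 52.  57. ] y [-186.1 -105.7]
scene 110 (-90, 0) 63 x [39.3 51.5 55.9] y [-87.  -11.1]
scene 110 (0, 90) 43 x [31.9 37.4 54.9] y [ 0.3 78.1]
scene 110 (90, 200) 49 x [32.3 42.6 54.1] y [ 91.  189.9]
scene 114 (-200, -100) 45 x [52.1 56.3 61.8] y [-161.1 -104.3]
scene 114 (-90, 0) 50 x [51.7 55.8 60.4] y [-71.1 -14.1]
scene 114 (0, 90) 26 x [23.9 28.2 54.6] y [20.3 74.4]
sc
[... 3975 characters left out ...]

side 138 (-200, -100) 33 x [70.2 74.6 78.1] y [-160.2 -104.4]
side 138 (-90, 0) 40 x [70.1 74.3 79.1] y [-72.1 -14.7]
side 138 (0, 90) 19 x [-8.6 -6.8 -2.4] y [19.1 74.7]
side 138 (90, 200) 29 x [-8.3 -5.5 -3.1] y [110.  167.6]
side 142 (-200, -100) 31 x [74.8 79.  83.1] y [-161.  -105.1]
side 142 (-90, 0) 38 x [74.  77.8 82.4] y [-70.2 -14.9]
side 146 (-200, -100) 31 x [75.7 81.5 85.4] y [-164.6 -104.4]
side 146 (-90, 0) 36 x [77.4 81.7 85.1] y [-69.  -15.7]
side 150 (-200, -100) 31 x [80.2 83.7 88.1] y [-163.1 -102. ]
side 150 (-90, 0) 38 x [80.9 85.1 88.3] y [-73.4 -14.6]
side 154 (-200, -100) 17 x [82.4 84.9 87. ] y [-158.7 -102.3]
side 154 (-90, 0) 13 x [81.1 84.1 87.7] y [-66.4 -24.8]
```

```bash
python3 - <<'E'
from h import *
yaw=.068;R=np.array([[np.cos(yaw),np.sin(yaw)],[-np.sin(yaw),np.cos(yaw)]])
C=np.array([514.8,14.5])
P=np.concatenate([cloud(load(n+'0.npz')).reshape(-1,3) for n in('scene','side')])
P=P[~np.isnan(P[:,0])]
L=(P[:,:2]-C)@R.T
print('local grid max z; rows x, cols y from +200 to -200')
for x in range(80,300,20):
    print(x,[int(max([0,*P[(L[:,0]>=x)&(L[:,0]<x+20)&(L[:,1]>=y)&(L[:,1]<y+40),2]])) for y in range(200,-241,-40)])
print('world path grid')
for x in range(150,700,50):
    print(x,[int(max([0,*P[(P[:,0]>=x)&(P[:,0]<x+50)&(P[:,1]>=y)&(P[:,1]<y+50),2]])) for y in range(700,-50,-50)])
E
```

```text
local grid max z; rows x, cols y from +200 to -200
80 [6, 4, 5, 4, 0, 0, 155, 156, 156, 156, 155, 3]
100 [4, 4, 4, 4, 5, 4, 5, 3, 4, 4, 3, 5]
120 [4, 5, 4, 6, 4, 4, 5, 4, 6, 4, 1, 6]
140 [6, 5, 5, 4, 4, 4, 6, 5, 4, 4, 3, 4]
160 [5, 5, 5, 7, 4, 5, 4, 5, 6, 3, 3, 3]
180 [5, 4, 6, 5, 5, 4, 5, 3, 62, 106, 60, 4]
200 [6, 4, 5, 4, 4, 4, 5, 4, 72, 111, 4, 4]
220 [4, 4, 5, 3, 5, 5, 6, 4, 82, 107, 94, 5]
240 [5, 5, 6, 3, 6, 5, 5, 51, 127, 122, 98, 1]
260 [4, 4, 5, 5, 5, 6, 3, 62, 129, 126, 93, 1]
280 [7, 6, 4, 6, 4, 4, 5, 5, 127, 124, 35, 63]
world path grid
150 [0, 603, 621, 638, 658, 677, 696, 709, 729, 685, 0, 0, 0, 0, 0]
200 [0, 593, 616, 634, 645, 649, 0, 0, 0, 0, 0, 0, 0, 0, 0]
250 [0, 0, 609, 0, 0, 1, 2, 3, 3, 3, 2, 1, 1, 2, 2]
300 [0, 0, 0, 2, 117, 118, 3, 3, 3, 3, 2, 3, 2, 3, 4]
350 [0, 0, 26, 165, 119, 106, 86, 3, 3, 3, 2, 2, 4, 3, 2]
400 [0, 0, 25, 162, 165, 150, 148, 15, 2, 3, 15, 69, 63, 71, 72]
450 [0, 0, 0, 5, 165, 152, 103, 19, 19, 3, 15, 139, 142, 73, 71]
500 [216, 216, 216, 215, 178, 5, 4, 6, 6, 5, 114, 139, 140, 142, 139]
550 [218, 216, 217, 216, 217, 217, 216, 5, 6, 7, 114, 116, 116, 115, 152]
600 [217, 217, 217, 217, 217, 217, 217, 5, 5, 7, 6, 5, 6, 5, 153]
650 [216, 217, 216, 217, 218, 217, 217, 3, 5, 6, 5, 6, 7, 5, 5]
```

Emit:
{"method": "jog_arm", "body": {"moves": [{"jaw": 0, "offset": [0, 0, -0.5], "turn": 0}, {"jaw": 0, "offset": [-0.6, -0.7, -0.8], "turn": -2}, {"jaw": 0, "offset": [-1.2, -1.3, -0.8], "turn": -4}, {"jaw": 0, "offset": [-1.8, -1.9, -0.8], "turn": -6}, {"jaw": 0, "offset": [-2.4, -2.6, -0.8], "turn": -8}, {"jaw": 0, "offset": [-3.0, -3.2, -0.8], "turn": -10}, {"jaw": 0, "offset": [-3.6, -3.9, -0.8], "turn": -12}, {"jaw": 0, "offset": [-4.2, -4.5, -0.8], "turn": -14}, {"jaw": 0, "offset": [-4.8, -5.2, -0.8], "turn": -16}, {"jaw": 0, "offset": [-5.4, -5.8, -0.8], "turn": -18}, {"jaw": 0, "offset": [-6.0, -6.5, -0.8], "turn": -20}, {"jaw": 0, "offset": [-6.6, -7.1, -0.8], "turn": -22}, {"jaw": 0, "offset": [-6.95, -7.48, -0.8], "turn": -22.7}, {"jaw": 0, "offset": [-6.95, -7.48, -0.8], "turn": -22.7}, {"jaw": 0, "offset": [-6.95, -7.48, -0.8], "turn": -22.7}, {"jaw": 0, "offset": [-6.95, -7.48, -0.8], "turn": -22.7}, {"jaw": 0, "offset": [-6.95, -7.48, -0.8], "turn": -22.7}]}}

```text
time_s: 2.22
tool_pos: [459.4, 56.8, 279.2]
tool_rot: [-0.035, 0.999, 0.0, -0.0]
wrist_force: [0.0, 0.3, -0.1]
finger_gap: 0.006
```

```bash
python3 - <<'E'
from plant import bot
import cv2,numpy as np
for n in ['scene','wrist','side']:
    c=bot.read_camera(n);np.savez(f'{n}1.npz',**c);cv2.imwrite(f'pics/{n}1.png',c['img'][:,:,::-1])
a=cv2.imread('pics/scene1.png')[80:360,180:440];b=cv2.imread('pics/wrist1.png')
cv2.imwrite('pics/m1.png',np.hstack([cv2.resize(a,(390,420)),cv2.resize(cv2.imread('pics/side1.png')[80:360,180:440],(390,420))]))
E
```

```text
(no output)
```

View pics/m1.png

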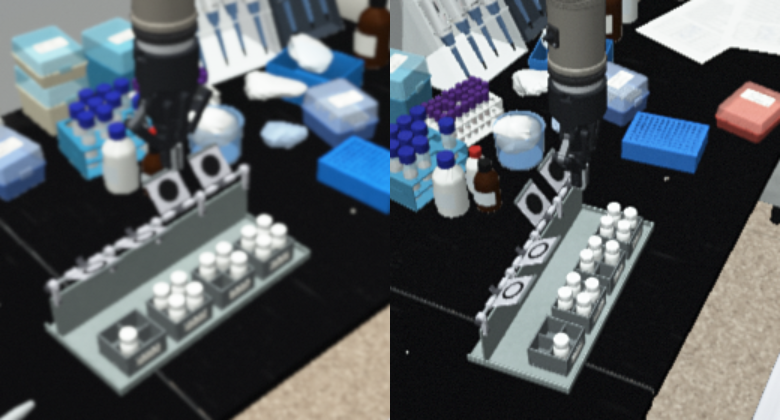

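View pics/wrist1.png

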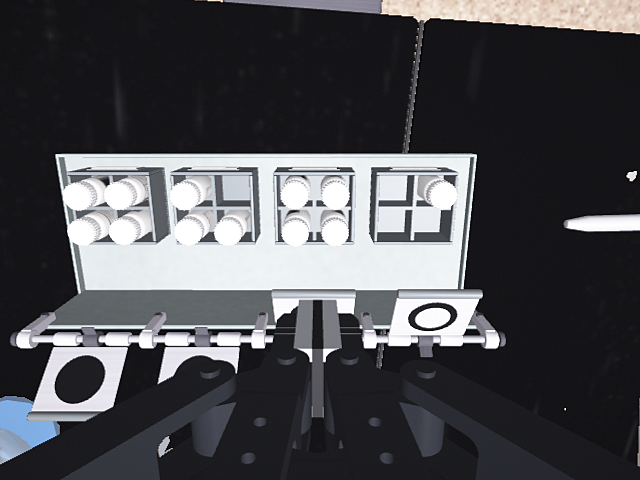

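Emit:
{"method": "jog_arm", "body": {"moves": [{"jaw": 0, "offset": [0, 0, 0.6], "turn": 0}, {"jaw": 0, "offset": [0, 0, 1.2], "turn": 0}, {"jaw": 0, "offset": [0, 0, 1.8], "turn": 0}, {"jaw": 0, "offset": [0, 0, 2.3], "turn": 0}, {"jaw": 0, "offset": [0, 0, 2.6], "turn": 0}, {"jaw": 0, "offset": [-0.15, 0, 2.6], "turn": 0}, {"jaw": 0, "offset": [-0.3, 0, 2.6], "turn": 0}, {"jaw": 0, "offset": [-0.3, 0, 2.6], "turn": 0}, {"jaw": 0, "offset": [-0.3, 0, 2.6], "turn": 0}]}}

```text
time_s: 3.5
tool_pos: [478.0, 57.1, 123.8]
tool_rot: [-0.034, 0.999, 0.0, 0.0]
wrist_force: [-0.2, -0.2, 0.1]
finger_gap: -0.002
```

```bash
python3 - <<'E'
from plant import bot
import cv2,numpy as np
for n in ['scene','side']:
    c=bot.read_camera(n);cv2.imwrite(f'pics/{n}2.png',c['img'][:,:,::-1])
a=cv2.imread('pics/scene2.png')[165:345,200:380];b=cv2.imread('pics/side2.png')[150:330,210:390]
cv2.imwrite('pics/m2.png',np.hstack([cv2.resize(a,(400,400),interpolation=2),cv2.resize(b,(400,400),interpolation=2)]))
E
```

```text
(no output)
```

View pics/m2.png

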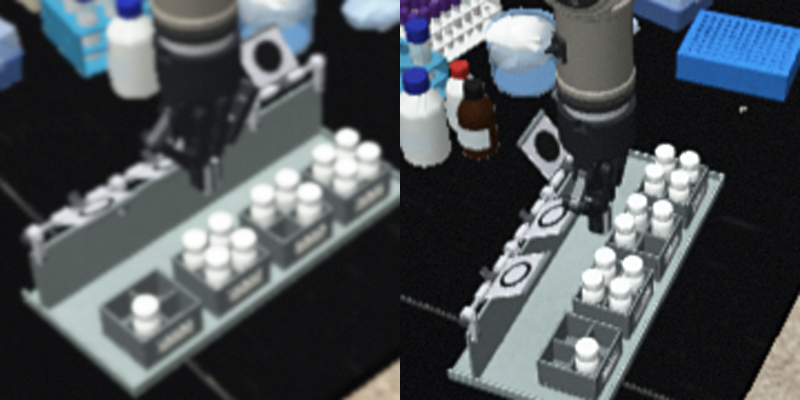

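The shut fingers (side crop at about (600,215)) stand in front of the third-from-right tag, behind the vials and clear of everything. Next I push tag_a along its arc.

Emit:
{"method": "jog_arm", "body": {"moves": [{"jaw": 0, "offset": [-0.1, 0, 0], "turn": 0}, {"jaw": 0, "offset": [-0.2, 0, 0], "turn": 0}, {"jaw": 0, "offset": [-0.33, 0, -0.1], "turn": 0}, {"jaw": 0, "offset": [-0.47, 0, -0.25], "turn": 0}, {"jaw": 0, "offset": [-0.6, 0, -0.35], "turn": 0}, {"jaw": 0, "offset": [-0.73, 0, -0.4], "turn": 0}, {"jaw": 0, "offset": [-0.87, 0, -0.45], "turn": 0}, {"jaw": 0, "offset": [-0.87, 0, -0.45], "turn": 0}]}}

```text
time_s: 4.6
tool_pos: [530.5, 60.6, 150.5]
tool_rot: [-0.034, 0.999, -0.0, 0.0]
wrist_force: [-0.2, 0.1, 0.1]
finger_gap: 0.002
```

```bash
python3 - <<'E'
from plant import bot
import cv2,numpy as np
for n in ['scene','side']:
    c=bot.read_camera(n);cv2.imwrite(f'pics/{n}3.png',c['img'][:,:,::-1])
a=cv2.imread('pics/scene3.png')[145:325,200:380];b=cv2.imread('pics/side3.png')[130:310,210:390]
cv2.imwrite('pics/m3.png',np.hstack([cv2.resize(a,(400,400),interpolation=2),cv2.resize(b,(400,400),interpolation=2)]))
E
```

```text
(no output)
```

View pics/m3.png

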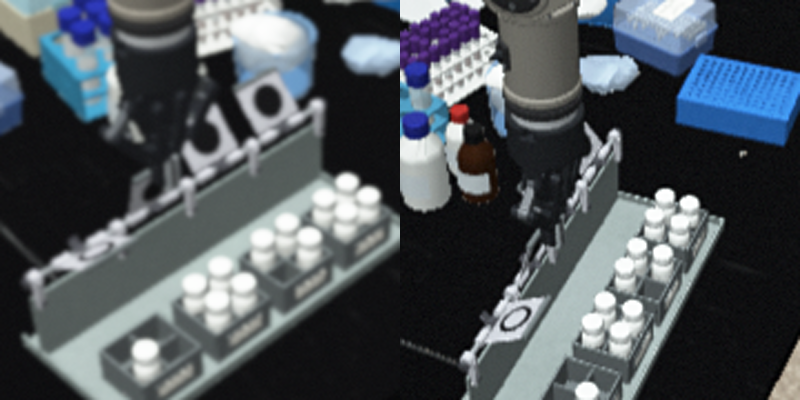

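Tag_a stands nearly upright ahead of the fingers (scene crop about (145,195)), with almost no wrist force. I push on past upright, then back off and lift.

Emit:
{"method": "jog_arm", "body": {"moves": [{"jaw": 0, "offset": [-0.13, 0, -0.03], "turn": 0}, {"jaw": 0, "offset": [-0.27, 0, -0.03], "turn": 0}, {"jaw": 0, "offset": [-0.4, 0, 0], "turn": 0}, {"jaw": 0, "offset": [-0.5, 0, 0], "turn": 0}, {"jaw": 0, "offset": [-0.5, 0, 0], "turn": 0}, {"jaw": 0, "offset": [-0.5, 0, 0], "turn": 0}, {"jaw": 0, "offset": [-0.3, 0, -0.3], "turn": 0}, {"jaw": 0, "offset": [-0.2, 0, -0.9], "turn": 0}, {"jaw": 0, "offset": [-0.2, 0, -1.6], "turn": 0}, {"jaw": 0, "offset": [-0.2, 0, -1.9], "turn": 0}, {"jaw": 0, "offset": [-0.2, 0, -1.9], "turn": 0}]}}

```text
time_s: 6.08
tool_pos: [542.1, 61.4, 265.1]
tool_rot: [-0.034, 0.999, 0.0, 0.001]
wrist_force: [0.1, -0.0, 0.5]
finger_gap: 0.001
```

```bash
python3 - <<'E'
from plant import bot
import cv2,numpy as np
for n in ['scene','side']:
    c=bot.read_camera(n);cv2.imwrite(f'pics/{n}4.png',c['img'][:,:,::-1])
a=cv2.imread('pics/scene4.png')[145:325,200:380];b=cv2.imread('pics/side4.png')[130:310,210:390]
cv2.imwrite('pics/m4.png',np.hstack([cv2.resize(a,(400,400),interpolation=2),cv2.resize(b,(400,400),interpolation=2)]))
E
```

```text
(no output)
```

View pics/m4.png

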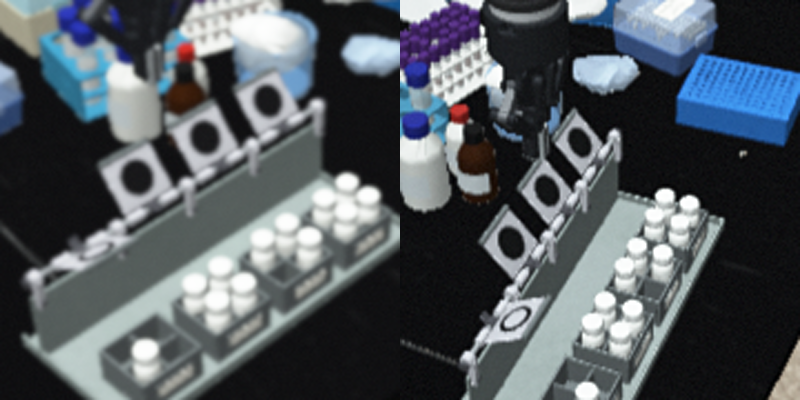

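Tag_a now lies back with its disc up, next to the two right-hand discs. I move over behind tag_c.

Emit:
{"method": "jog_arm", "body": {"moves": [{"jaw": 0, "offset": [-0.5, -0.5, 0], "turn": 0}, {"jaw": 0, "offset": [-1.0, -1.0, 0], "turn": 0}, {"jaw": 0, "offset": [-1.63, -1.5, 0], "turn": 0}, {"jaw": 0, "offset": [-1.63, -1.5, 0], "turn": 0}, {"jaw": 0, "offset": [-1.63, -1.5, 0.5], "turn": 0}, {"jaw": 0, "offset": [-1.63, -1.5, 1.0], "turn": 0}, {"jaw": 0, "offset": [-1.63, -1.5, 1.5], "turn": 0}, {"jaw": 0, "offset": [-1.63, -1.5, 2.1], "turn": 0}, {"jaw": 0, "offset": [-1.63, -1.5, 2.1], "turn": 0}, {"jaw": 0, "offset": [-1.63, -1.5, 2.1], "turn": 0}]}}

```text
time_s: 7.42
tool_pos: [645.4, -21.5, 138.9]
tool_rot: [-0.034, 0.999, 0.0, 0.0]
wrist_force: [0.4, 0.2, 0.6]
finger_gap: 0.001
```

```bash
python3 - <<'E'
from plant import bot
import cv2,numpy as np
o=bot.get_obs();yaw=.068;d=np.array(o['tool_pos'][:2])-[514.8,14.5]
print('local',d@[np.cos(yaw),np.sin(yaw)],d@[-np.sin(yaw),np.cos(yaw)],o['tool_pos'][2])
for n in ['scene','side','wrist']:
    c=bot.read_camera(n);cv2.imwrite(f'pics/{n}5.png',c['img'][:,:,::-1])
a=cv2.imread('pics/scene5.png')[125:325,200:400];b=cv2.imread('pics/side5.png')[110:310,210:410]
cv2.imwrite('pics/m5.png',np.hstack([cv2.resize(a,(400,400),interpolation=2),cv2.resize(b,(400,400),interpolation=2)]))
E
```

```text
local 127.8588798391737 -44.816336424537845 138.91580346096728
```

View pics/m5.png

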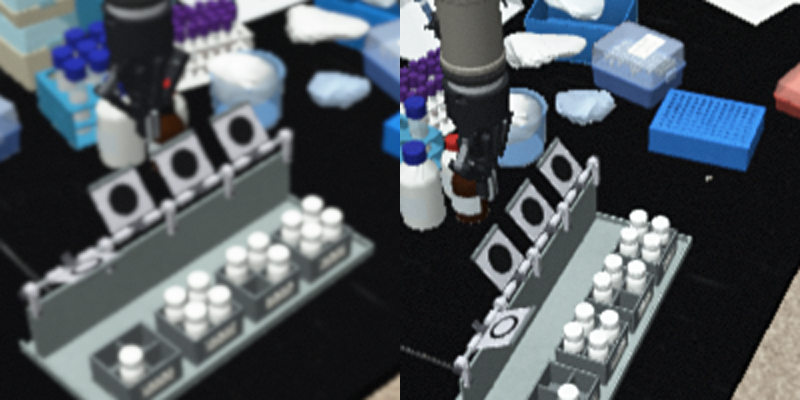

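View pics/wrist5.png

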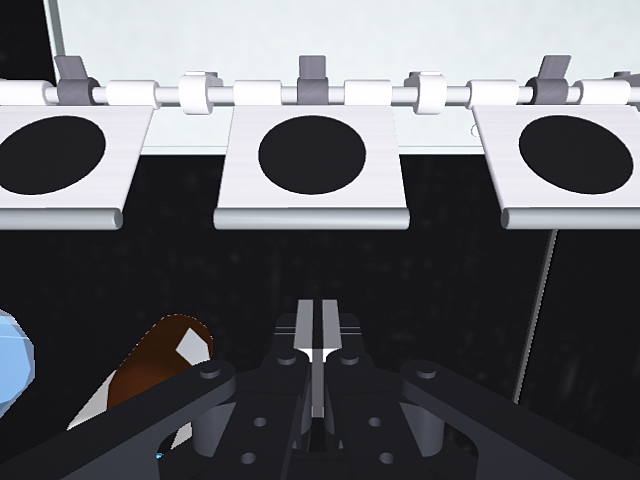

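The fingers are centred behind the middle tag (wrist view: tag_c at x about 312, fingers at 318), about 30 mm clear of its bead. I push it toward the robot along its arc.

Emit:
{"method": "jog_arm", "body": {"moves": [{"jaw": 0, "offset": [0.15, 0, 0], "turn": 0}, {"jaw": 0, "offset": [0.3, 0, 0], "turn": 0}, {"jaw": 0, "offset": [0.45, 0, 0], "turn": 0}, {"jaw": 0, "offset": [0.6, 0, -0.07], "turn": 0}, {"jaw": 0, "offset": [0.73, 0, -0.15], "turn": 0}, {"jaw": 0, "offset": [0.87, 0, -0.2], "turn": 0}, {"jaw": 0, "offset": [1.0, 0, -0.22], "turn": 0}, {"jaw": 0, "offset": [1.13, 0, -0.23], "turn": 0}, {"jaw": 0, "offset": [1.27, 0, -0.22], "turn": 0}, {"jaw": 0, "offset": [1.4, 0, -0.2], "turn": 0}, {"jaw": 0, "offset": [1.5, 0, -0.2], "turn": 0}, {"jaw": 0, "offset": [1.5, 0, -0.2], "turn": 0}, {"jaw": 0, "offset": [1.5, 0, -0.2], "turn": 0}, {"jaw": 0, "offset": [1.3, 0, -0.5], "turn": 0}, {"jaw": 0, "offset": [1.2, 0, -1.1], "turn": 0}, {"jaw": 0, "offset": [1.2, 0, -1.8], "turn": 0}, {"jaw": 0, "offset": [1.2, 0, -2.4], "turn": 0}, {"jaw": 0, "offset": [1.2, 0, -2.4], "turn": 0}, {"jaw": 0, "offset": [1.2, 0, -2.4], "turn": 0}]}}

```text
time_s: 9.95
tool_pos: [573.2, -26.5, 281.6]
tool_rot: [-0.034, 0.999, 0.0, -0.0]
wrist_force: [-0.2, 1.0, -0.4]
finger_gap: -0.0
```

```bash
python3 - <<'E'
from plant import bot
import cv2,numpy as np
from h import *
yaw=.068;R=np.array([[np.cos(yaw),np.sin(yaw)],[-np.sin(yaw),np.cos(yaw)]]);C=np.array([514.8,14.5])
for n in ['scene','side']:
    c=bot.read_camera(n);cv2.imwrite(f'pics/{n}6.png',c['img'][:,:,::-1])
    W=cloud(c);L=(W[...,:2]-C)@R.T;x,y,z=L[...,0],L[...,1],W[...,2]
    for nm,yc in zip('dacb',(135,45,-45,-135)):
        m=(abs(y-yc)<26)&(z>119)&(z<160)&(abs(x-45)<62);m2=(abs(x-45)>8)&m
        print(n,nm,m2.sum(),'angle',np.median(np.arctan2(x[m2]-45,z[m2]-105)).round(2))
a=cv2.imread('pics/scene6.png')[125:325,200:400];b=cv2.imread('pics/side6.png')[110:310,210:410]
cv2.imwrite('pics/m6.png',np.hstack([cv2.resize(a,(400,400),interpolation=2),cv2.resize(b,(400,400),interpolation=2)]))
E
```

```text
scene d 169 angle -1.03
scene a 433 angle 0.72
scene c 134 angle -1.03
scene b 338 angle 0.72
side d 218 angle -0.98
side a 322 angle 0.7
side c 164 angle -0.98
side b 255 angle 0.7
```

View pics/m6.png

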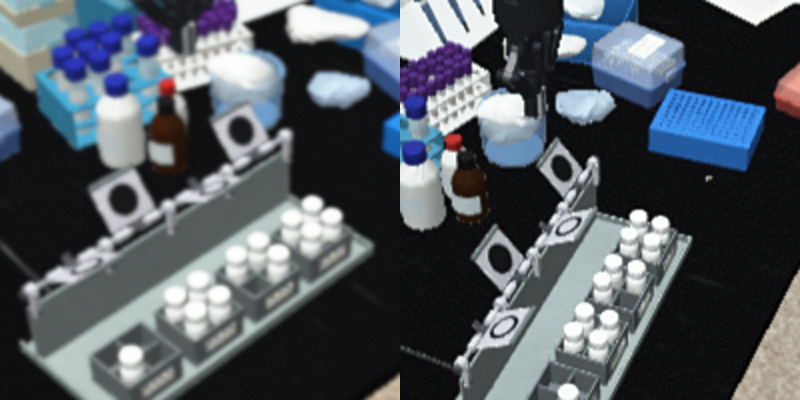

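All four tags are on their stops: d ring, a disc, c ring, b disc. The vials stand as before and the gripper is well clear at z of about 282 mm, so I hand in.

```bash
python3 -c "
from plant import bot
print(bot.job_done())"
```

```text
the job is handed in; nothing more can be done
None
```

The two wrong tags are turned over and the job was handed in at about 10 s. From left to right the bins are d (not full), a (full), c (not full) and b (full). Tag_a wrongly showed the ring and tag_c wrongly showed the disc. I pushed tag_a back from the front and tag_c toward the robot from behind, with shut fingers along the arc of the free edge, and let each fall onto its stop.

- **Tag angles:** the last depth check gave a +0.70 to +0.72, b +0.70 to +0.72, and c and d -0.98 to -1.03 rad. The two cameras differ by 0.05 rad on c and d. These were single pictures, so I did not measure the tags' speeds.
- **Contact and clearance:** the wrist force stayed at or below about 1 N at every reading, all taken at the end of a move call, and the gripper ended clear, about 280 mm up.
- **Other objects:** the vials looked undisturbed in the last pictures, and the arm stayed clear of the blue rack and the loose tube. I checked these by eye only.
- **Disagreement while measuring:** the tray outline is not centred on the rack's origin (about 12 mm off), and one tray-corner reading was bad. I took the rack position from the hinge rod and tags instead, which matched the sizes given to within about 2 mm.

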